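# Slide the hatch cover out over the edge of the step shelf

## Robot

A 6-joint arm with a two-finger parallel gripper is mounted at the origin on the work surface. World frame = base frame: x ahead of the robot, y to its left, z up, the work surface at z = 0. Lengths are in m, angles in rad, forces in N, time in s.
With the tool pointing down it reaches from about 0.35 to 0.775 m from the base axis. Payload 7.3 kg.
Tool frame: the origin (TCP) lies between the finger pads; the fingertips stand 14 mm ahead of it and the grasp point (between the pads) lies 5 mm behind it; z points along the fingers, y is the direction in which the jaws open and shut (so a half turn about z gives the same grasp; the last joint's range is limited). The gripper opens to 92 mm and grips with 3 to 60 N. Pads are 19 mm wide; open, the fingers measure 130 mm over their backs; the gripper's body (75 mm by 190 mm) begins 47 mm behind the grasp point.
Start: joints at [1.049, 0.342, 1.524, -0, 1.275, -0.146], TCP at [0.193, 0.488, 0.241] pointing down, gripper open.
Joint ranges: [-2.53, 2.53], [-0.77, 2.02], [0.04, 2.7], [-1, 4.14], [0.28, 2.66], [-3.11, 3.11]. Speed limits (rad/s): [2.57, 2.57, 3.14, 3.14, 3.14, 3.14].

## Interface

Orientations are given as [roll, pitch, yaw] about the fixed x, y, z axes, in that order (R = Rz(yaw) Ry(pitch) Rx(roll)).
In Python, from cell import robot gives the robot as it stands.
- The arm moves only by the shell command python3 -m creep 'ROWS' [FORCE]. ROWS is JSON, a list that holds one entry, the list of rows, each a list of 7 numbers: the shift along the tool's x, y, z in cm, then the turn, a rotation vector about the tool's x, y, z in degrees, then the gripper command: -1 is shut, 1 is fully open, values between are in proportion. In form: [[[tx, ty, tz, wx, wy, wz, gripper], ...]]. A call has 1 to 8 rows; each row is the pose to reach, as a shift and turn from the pose measured when the call began, along the tool's axes at that moment; what a row does not reach only later rows make up. A row lasts 1/10 s, in which the tool goes at most 50 mm and 8.59 degrees, less where a joint would pass 70% of its speed; a pose out of reach is approached as far as the arm can. A call with a gripper value outside its range is refused whole. The fingers move at their own pace and stop on an object; FORCE is the grip in N (left out, the last holds). Time passes only in rows, so rows that repeat a pose let the fingers close. It gives the time, the measured TCP pose, the force and the opening at its end, in the units of the state.
- robot.observe(): the state, without advancing time (a new reading comes with each control period).
- robot.read_camera(name): name is "side" or "top" or "wrist"; returns the picture (420x560x3 uint8, red, green, blue); there is no depth.
- robot.camera_params(name): a dict with "camera_matrix" (3x3 intrinsics, pixels), "R" (3x3) and "t" (3): a world point X has camera coordinates R X + t. Camera axes: x right, y down, z forward; pixel columns grow to the right and rows downward; lengths in m; the calibration is good to about 2 mm. A picture is of the moment at which its call begins: read the wrist's pose just before it. camera_params takes no time and is no camera call; for the wrist camera it gives the pose at the moment of the call.
- robot.hand_in(): hands the job in, once; it reports no verdict.
Trained networks look in the newest picture that a camera, given by its name, has taken for a name from the list of things; names that differ only in an ending like _2 or _b are one class to them, and where a whole thing is asked for, a point or a joint stands for the part that bears it (a point fixed in the world has none). Each returns a list of dicts, best first, with "score" (0 to 1); they miss things now and then, are a little off and sometimes report something else, mostly with a low value. They report only what shows in the picture. A call takes as long as a camera call. They do not tell look-alikes from the thing itself.
- robot.look_for(camera, label): "centre" ([x, y, z] in m, in the coordinates of the camera as it stood for that picture, good to about 4 mm: the middle of the surface that is visible of it).
- robot.masks_of(camera, label): "mask" (420x560 bool, what is visible of it).
The state is a dict: "time": time; "qpos": joint angles; "qvel": joint speeds; "joint_efforts": joint torques, N m; "tool_pos": TCP position; "tool_rot": TCP orientation; "contact_force": force on the tool from outside, world axes, zero at the start; "torque": the same for the moment, N m; "opening": finger opening in m.
Only numpy, scipy, OpenCV 4.12 (cv2) and the standard library are available. Lean on these libraries where they do the work, as an engineer would, in place of code of your own. Each camera call takes 0.05 s, during which the arm holds its last target.

## Task

The flat grey feed-hatch cover lies on the low plywood step shelf and is too thin to take up there. With the fingertips, push it along the shelf towards the robot until it sticks out about 30 mm past the shelf's front edge, square to that edge and lying still, so that someone can take it by its lip later. Do not pick it up or tip it, and leave everything else where it stands.

Things in the scene. Friction and masses are not known exactly. Their poses are not given: they have to be found in the camera images.
- step_edge (a point): Middle of the top front edge of the fixed plywood step shelf. The shelf is a board 280 mm deep (x), 400 mm wide (y), its top 45 mm above the table, its board 18 mm thick. Site axes: x points from the front edge (which faces the robot) in across the shelf to its back, y along the edge to the left, z up. The shelf stands in a different place each time (up to 8 cm to either side) and is turned up to about 15 degrees; it is fixed and does not move.
- plate: The hatch cover: loose plain grey plastic plate, 110 mm long (own x) by 80 mm wide (own y), 6 mm thick, 60 to 120 g, flat on the shelf, starting wholly on the shelf and turned up to about 17 degrees against it. Three thin dark vent marks lie across its rear (+x) half. Origin at the centre of its underside; its front short edge lies 55 mm along its own -x, its rear short edge 55 mm along its own +x.
- plate_front (a point): Middle of the front short edge of the hatch cover, at its underside; axes as the cover's.
- airstone: Ceramic airstone standing on the shelf to one side of the cover, white round block 40 mm across, 45 mm tall with its nipple; origin under its centre. Bystander.
- food_jar: Small food jar standing on the shelf to the other side of the cover, 44 mm across, 58 mm tall; origin under its centre. Bystander.
- thermometer: Glass thermometer tube 130 mm long in two rubber feet, lying on the table to the left of the shelf, 18 mm tall; origin on the table under its middle. Bystander.
- tweezer: Steel tweezer, 190 mm long, lying on the table to the left of the shelf, 8 mm tall; origin near its middle. Bystander.
- timer: White plastic timer switch box with a push button and a dial on top, 70 x 110 x 50 mm, on the table to the right of the shelf; origin under its centre. Bystander.
- beaker: Clear plastic cup 64 mm across, 70 mm tall, standing on the table to the near right of the shelf; origin under its centre. Bystander.
There are look-alikes about, which are no part of the job. Several things have the shape of the plate; the one meant has the colours described above.

How it is judged:
By the outcome, as a careful person would: the job done as asked, in the order asked, and still so for the second after the job is handed in, with the robot touching nothing.
It also fails if it takes over 42 s, if anything falls off the work surface, if the arm or the gripper's body presses on something with over 40 N, if the wrist force passes 120 N, or if a joint passes its speed limit or range.

## Working session

There is one attempt and no reset: what is moved stays moved. The work goes in short steps, Python scripts to look and compute and a shell command to move; the robot and the scene stay as the last step left them, time stands still between calls to the robot, and variables do not carry over. Pictures are saved under pics/ and viewed, and the job is handed in when it is done.

```bash
ls; mkdir -p pics
python3 - <<'E'
from cell import robot
import cv2
print(robot.observe())
for n in ["top","side","wrist"]:
    im=robot.read_camera(n); cv2.imwrite(f"pics/{n}0.png",im[:,:,::-1])
    p=robot.camera_params(n); print(n,p)
E
```

```text
pics
{'time': 0.0, 'qpos': array([ 1.04899957e+00,  3.42744391e-01,  1.52501201e+00,  3.76123591e-05,
        1.27538803e+00, -1.45980630e-01]), 'qvel': array([-0.00036359, -0.0006816 ,  0.00168775, -0.00058956, -0.00017252,
        0.00019327]), 'joint_efforts': array([-1.78121936e-03, -4.31237698e+01, -2.44224626e+01,  7.15595065e-02,
        5.59166784e-02, -1.71222337e-04]), 'tool_pos': array([0.19246045, 0.48804351, 0.24003545]), 'tool_rot': array([-3.14006262e+00, -2.61308744e-04,  2.76576535e+00]), 'contact_force': array([ 0.0802022 ,  0.26197036, -0.29552603]), 'torque': array([-0.00608296,  0.00059169, -0.00064945]), 'opening': 0.09181012413578983}
top {'camera_matrix': array([[456.69095407,   0.        , 284.1831306 ],
       [  0.        , 456.69095407, 212.31433176],
       [  0.        ,   0.        ,   1.        ]]), 'R': array([[ 1.00828484e-02, -9.99948233e-01,  1.36621676e-03],
       [-9.93176709e-01, -1.01732964e-02, -1.16174559e-01],
       [ 1.16182444e-01, -1.85524203e-04, -9.93227872e-01]]), 't': array([5.21886664e-04, 5.10998966e-01, 1.35696226e+00])}
side {'camera_matrix': array([[419.86190148,   0.        , 276.741675  ],
       [  0.        , 419.86190148, 212.9705659 ],
       [  0.        ,   0.        ,   1.        ]]), 'R': array([[ 0.95584998, -0.29362519, -0.01162214],
       [-0.20355208, -0.63306976, -0.74685288],
       [ 0.21193719,  0.71624502, -0.66488774]]), 't': array([-0.49890939,  0.14960797,  1.07780356])}
wrist {'camera_matrix': array([[300.2125752 ,   0.        , 275.95337135],
       [  0.        , 300.2125752 , 208.93576233],
       [  0.        ,   0.        ,   1.        ]]), 'R': array([[ 0.36696575,  0.93023316, -0.00155441],
       [ 0.88447177, -0.3483948 ,  0.31037196],
       [ 0.28817674, -0.11527071, -0.95061392]]), 't': array([-0.52411126, -0.03929571,  0.39218098])}
```

View pics/top0.png

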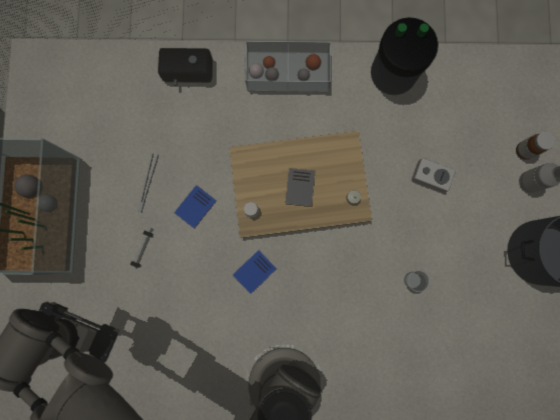

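View pics/side0.png

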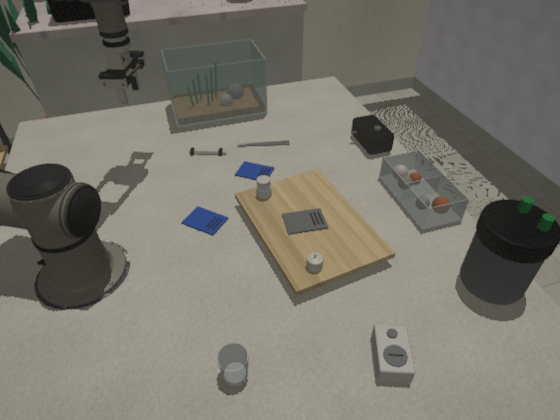

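View pics/wrist0.png

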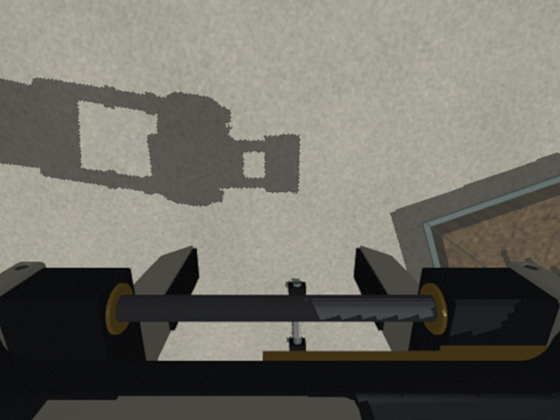

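In the top picture there are three plate-shaped things: a grey one on the shelf at (300,188), and blue ones on the table at (195,206) and (255,271). The grey one fits, since it is grey, on the shelf and has dark vent marks at its rear (upper) end. I'll confirm that in a crop and measure.

```bash
cat > h.py <<'E'
import numpy as np, cv2
from cell import robot
def back(p,uv,z):
    K,R,t=p["camera_matrix"],p["R"],p["t"]; uv=np.atleast_2d(uv).astype(float)
    d=np.c_[uv,np.ones(len(uv))]@np.linalg.inv(K).T@R; c=-R.T@t
    return c+d*((z-c[2])/d[:,2])[:,None]
def proj(p,X):
    X=np.atleast_2d(X)@p["R"].T+p["t"]; x=X@p["camera_matrix"].T; return x[:,:2]/x[:,2:]
E
python3 - <<'E'
from h import *
ims={}
for n in ["top","side"]:
    im=robot.read_camera(n); p=robot.camera_params(n); ims[n]=im
    np.save(f"pics/{n}.npy",im)
    for lab in ["plate","airstone","food_jar"]:
        for d in robot.look_for(n,lab): 
            X=p["R"].T@(d["centre"]-p["t"]); print(n,lab,round(d["score"],2),X.round(3),proj(p,X).round(0))
    for d in robot.masks_of(n,"plate"):
        m=d["mask"]; ys,xs=np.nonzero(m); r=cv2.minAreaRect(np.c_[xs,ys].astype(np.float32)); print(n,d["score"],m.sum(),r)
c1=cv2.resize(ims["top"][120:250,215:385],None,fx=4.4,fy=4.4,interpolation=cv2.INTER_CUBIC)
c2=cv2.resize(ims["side"][160:300,225:400],None,fx=4.2,fy=4.2,interpolation=cv2.INTER_CUBIC)
cv2.imwrite("pics/ctop.png",c1[:,:,::-1]);cv2.imwrite("pics/cside.png",c2[:,:,::-1])
print(robot.observe()["time"])
E
```

```text
top plate 0.76 [ 0.585 -0.044  0.049] [[301. 187.]]
top plate 0.57 [0.531 0.285 0.003] [[194. 206.]]
top plate 0.56 [0.327 0.097 0.002] [[254. 273.]]
top airstone 0.57 [ 0.554 -0.199  0.075] [[354. 197.]]
top food_jar 0.58 [ 0.585 -0.04   0.05 ] [[300. 187.]]
top food_jar 0.47 [0.514 0.101 0.103] [[251. 208.]]
top 0.93 908 ((194.9769287109375, 206.3153839111328), (25.960912704467773, 35.60854721069336), 37.87498474121094)
top 0.86 966 ((300.0286865234375, 187.18443298339844), (26.70804214477539, 36.57644271850586), 5.194429397583008)
side plate 0.86 [ 0.59  -0.044  0.05 ] [[305. 220.]]
side plate 0.84 [0.524 0.286 0.006] [[252. 170.]]
side plate 0.59 [0.329 0.093 0.011] [[203. 218.]]
side plate 0.19 [0.506 0.093 0.082] [[262. 187.]]
side airstone 0.54 [ 0.551 -0.209  0.072] [[314. 262.]]
side food_jar 0.68 [0.507 0.09  0.083] [[262. 187.]]
side food_jar 0.22 [ 0.626 -0.464  0.045] [[393. 353.]]
side 0.9 811 ((203.3008270263672, 219.509033203125), (41.90592575073242, 24.293289184570312), 21.370620727539062)
side 0.85 914 ((304.0, 221.00001525878906), (23.39297866821289, 44.803497314453125), 82.40535736083984)
side 0.83 443 ((253.5399932861328, 170.72000122070312), (36.06244659423828, 15.980613708496094), 8.13010311126709)
side 0.66 307 ((314.0, 262.0), (20.0, 16.0), 90.0)
0.65
```

View pics/ctop.png

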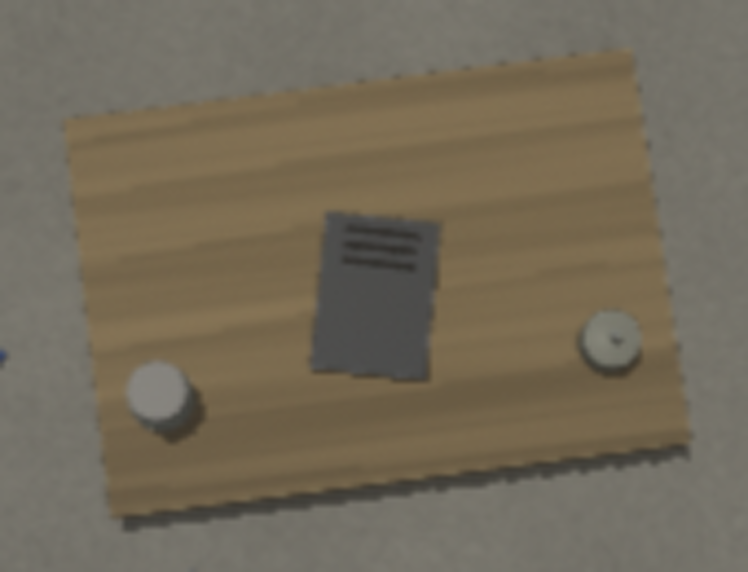

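View pics/cside.png

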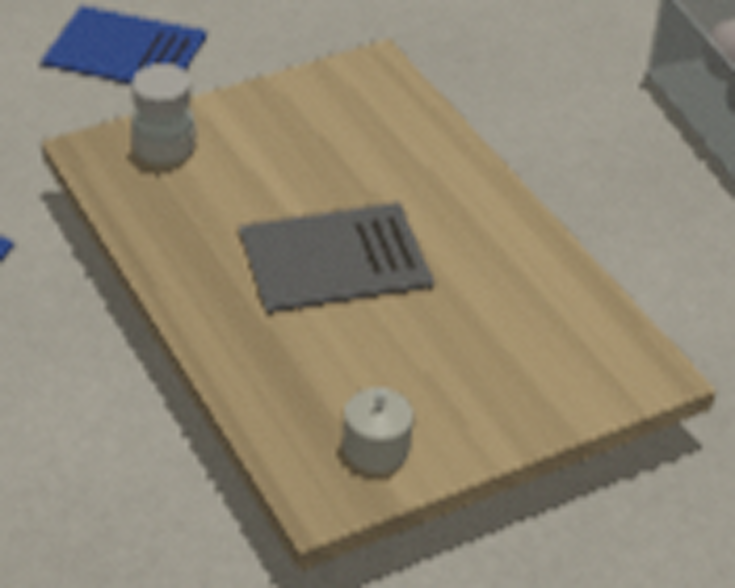

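The crop shows the grey plate with three dark marks at its rear end, so it is the one meant. Next I'll fit the shelf and plate poses from both views.

```bash
cat >> h.py <<'E'
from scipy.optimize import least_squares
def wood(im):
    im=im.astype(int); return ((im[:,:,0]-im[:,:,2])>22).astype(np.uint8)
def quad(mask):
    c=max(cv2.findContours(mask,cv2.RETR_EXTERNAL,cv2.CHAIN_APPROX_NONE)[0],key=cv2.contourArea)
    h=cv2.convexHull(c); 
    for e in np.linspace(.01,.15,60):
        q=cv2.approxPolyDP(h,e*cv2.arcLength(h,True),True)
        if len(q)<=4: break
    q=q[:,0].astype(float); P=c[:,0].astype(float); L=[]
    for i in range(len(q)):
        a,b=q[i],q[(i+1)%len(q)]; d=b-a; n=np.linalg.norm(d); d/=n
        s=(P-a)@d; o=abs((P-a)@np.array([-d[1],d[0]]))
        s_=P[(s>.12*n)&(s<.88*n)&(o<2.5)]
        v=cv2.fitLine(s_.astype(np.float32),cv2.DIST_HUBER,0,.01,.01).ravel(); L.append(np.cross([v[2],v[3],1],[v[2]+v[0],v[3]+v[1],1]))
    out=[]
    for i in range(len(q)):
        x=np.cross(L[i-1],L[i]); out.append(x[:2]/x[2])
    return np.array(out)
E
cat > m.py <<'E'
from h import *
for n in ["top","side"]:
    im=np.load(f"pics/{n}.npy"); p=robot.camera_params(n); w=wood(im)
    k,l,st,_=cv2.connectedComponentsWithStats(w); 
    pc={"top":(300,188),"side":(304,221)}[n]
    roi=np.zeros_like(w); (x0,y0,x1,y1)={"top":(220,125,380,245),"side":(225,165,395,300)}[n]; roi[y0:y1,x0:x1]=1
    q=quad(w*roi); print(n,"shelf px",q.round(1).tolist()); Q=back(p,q,.045); print(Q[:,:2].round(4).tolist())
    print(" sides",np.linalg.norm(Q-np.roll(Q,-1,0),axis=1).round(3))
    g=(1-w); k,l=cv2.connectedComponents(g); m=(l==l[pc[1],pc[0]]).astype(np.uint8)
    q=quad(m); print(n,"plate px",q.round(1).tolist()); Q=back(p,q,.051); print(Q[:,:2].round(4).tolist(),"mean",Q.mean(0).round(4))
    print(" sides",np.linalg.norm(Q-np.roll(Q,-1,0),axis=1).round(4))
E
python3 m.py
```

```text
top shelf px [[357.9, 130.7], [371.4, 219.9], [239.9, 236.8], [229.2, 147.0]]
[[0.7635, -0.2179], [0.4889, -0.2558], [0.4342, 0.1372], [0.7084, 0.1756]]
 sides [0.277 0.397 0.277 0.397]
top plate px [[289.0, 168.5], [314.1, 170.4], [311.0, 205.7], [285.4, 203.0]]
[[0.6421, -0.0076], [0.6371, -0.0833], [0.5292, -0.0743], [0.5367, 0.0024]] mean [ 0.5863 -0.0407  0.051 ]
 sides [0.0759 0.1082 0.0771 0.1058]
side shelf px [[317.2, 168.3], [397.9, 255.1], [296.1, 295.0], [233.3, 193.9]]
[[0.7106, 0.1774], [0.7677, -0.2295], [0.4861, -0.2688], [0.4299, 0.1337]]
 sides [0.411 0.284 0.406 0.284]
side plate px [[319.0, 208.3], [327.9, 227.5], [288.5, 233.4], [282.0, 214.0]]
[[0.6429, -0.01], [0.6372, -0.0896], [0.5305, -0.079], [0.5373, -0.001]] mean [ 0.587  -0.0449  0.051 ]
 sides [0.0798 0.1073 0.0783 0.106 ]
```

Both views agree. The shelf yaw is about 0.138 rad, the front-edge middle about (0.460, -0.060), and the plate is turned about 12.8° clockwise to the shelf. I'll move over the free shelf behind the plate, with the tool square to the shelf.

```bash
python3 -m creep '[[[-4,-1.9,0,0,0,-2,0.5],[-8,-3.8,0,0,0,-4,0],[-12,-5.7,0,0,0,-6,-0.22],[-16,-7.6,0,0,0,-8,-0.22],[-20,-9.6,0,0,0,-10,-0.22],[-24,-11.5,0,0,0,-12,-0.22],[-28,-13.4,0,0,0,-14,-0.22],[-32,-15.3,0,0,0,-15,-0.22]]]'
cat > d.py <<'E'
import sys
from h import *
from scipy.spatial.transform import Rotation as Ro
E0=np.array([.460,-.060]); psi=.138
ex=np.array([np.cos(psi),np.sin(psi)]); ey=np.array([-ex[1],ex[0]])
o=robot.observe(); R=Ro.from_euler('xyz',o["tool_rot"]).as_matrix()
d=o["tool_pos"][:2]-E0
print("t",o["time"],"pos",o["tool_pos"].round(4),"rot",o["tool_rot"].round(4),"F",o["contact_force"].round(1),"open",round(o["opening"],4))
print("shelf frame x,y",(d@ex).round(4),(d@ey).round(4))
if len(sys.argv)>3:
    sx,sy,z=map(float,sys.argv[1:4]); T=np.r_[E0+sx*ex+sy*ey,z]
    Rt=Ro.from_euler('xyz',[np.pi,0,psi+np.pi]).as_matrix()
    print("shift cm",(R.T@(T-o["tool_pos"])*100).round(2),"turn deg",np.degrees(Ro.from_matrix(R.T@Rt).as_rotvec()).round(2))
E
python3 d.py 0.22 -0.004 0.15
```

```text
time: 1.45
tool_pos: [0.4352, 0.2271, 0.241]
tool_rot: [3.141, 0.001, 3.029]
contact_force: [-0.5, 1.9, -0.1]
opening: 0.0366
t 1.45 pos [0.4352 0.2271 0.241 ] rot [3.1411e+00 5.0000e-04 3.0288e+00] F [-0.5  1.9 -0.1] open 0.0366
shelf frame x,y 0.015 0.2878
shift cm [-27.1  -23.18   9.1 ] turn deg [  0.02   0.03 -14.37]
```

```bash
python3 -m creep '[[[-3.4,-2.9,0,0,0,-2,-0.22],[-6.8,-5.8,0,0,0,-4,-0.22],[-10.2,-8.7,0,0,0,-6,-0.22],[-13.6,-11.6,0,0,0,-8,-0.22],[-17,-14.5,0,0,0,-10,-0.22],[-20.4,-17.4,1.5,0,0,-12,-0.22],[-23.8,-20.3,3,0,0,-13.5,-0.22],[-27.1,-23.2,5,0,0,-14.4,-0.22]]]'
python3 d.py 0.22 -0.004 0.075
```

```text
time: 2.25
tool_pos: [0.6799, -0.0355, 0.1911]
tool_rot: [-3.141, 0.002, -3.002]
contact_force: [-0.2, 0.6, 0.1]
opening: 0.0357
t 2.25 pos [ 0.6799 -0.0355  0.1911] rot [-3.1414e+00  2.4000e-03 -3.0023e+00] F [-0.2  0.6  0.1] open 0.0357
shelf frame x,y 0.2212 -0.006
shift cm [ 0.15  0.2  11.61] turn deg [-0.01  0.14  0.07]
```

```bash
python3 -m creep '[[[0.1,0.1,3,0,0.1,0,-0.22],[0.1,0.2,6,0,0.1,0,-0.22],[0.1,0.2,8.5,0,0.1,0,-0.22],[0.1,0.2,10.5,0,0.1,0,-0.22],[0.1,0.2,11.6,0,0.1,0,-0.22],[0.1,0.2,11.6,0,0.1,0,-0.22]]]'
python3 d.py 0.22 -0.004 0.0625
python3 - <<'E'
from h import *
for n in ["wrist","side"]:
    im=robot.read_camera(n); cv2.imwrite(f"pics/{n}1.png",im[:,:,::-1])
E
```

```text
time: 2.85
tool_pos: [0.678, -0.0335, 0.0734]
tool_rot: [3.141, -0.002, -3.002]
contact_force: [0.1, -0.4, 0.2]
opening: 0.0356
t 2.85 pos [ 0.678  -0.0335  0.0734] rot [ 3.1408e+00 -2.5000e-03 -3.0023e+00] F [ 0.1 -0.4  0.2] open 0.0356
shelf frame x,y 0.2196 -0.0038
shift cm [-0.04 -0.02  1.09] turn deg [ 0.04 -0.14  0.07]
```

View pics/wrist1.png

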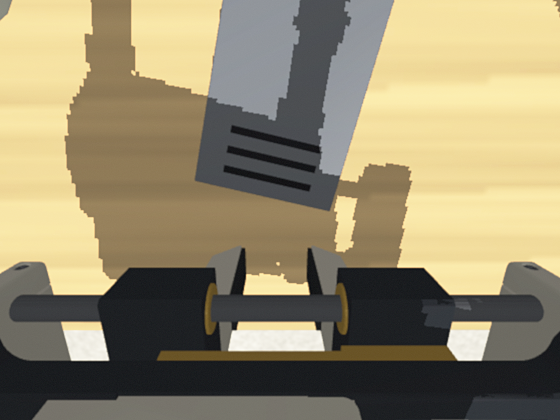

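View pics/side1.png

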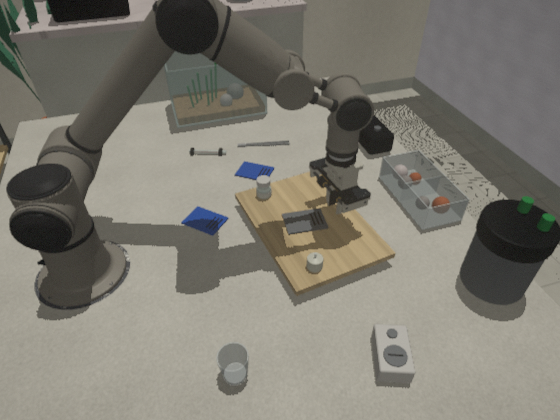

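The wrist picture shows the plate's rear edge from (197,180) to (331,210), ahead of both fingertips. The side view shows the jar and airstone well clear of the gripper. Now a gentle descent to just above the shelf top.

```bash
python3 -m creep '[[[0,0,0.3,0,-0.1,0,-0.22],[0,0,0.6,0,-0.1,0,-0.22],[0,0,0.9,0,-0.1,0,-0.22],[0,0,1.1,0,-0.1,0,-0.22],[0,0,1.15,0,-0.1,0,-0.22],[0,0,1.15,0,-0.1,0,-0.22]]]'
python3 d.py 0.0895 -0.004 0.0615
```

```text
time: 3.55
tool_pos: [0.6794, -0.0337, 0.0644]
tool_rot: [-3.141, 0.003, -3.002]
contact_force: [1.4, 0.5, 0.9]
opening: 0.0359
t 3.55 pos [ 0.6794 -0.0337  0.0644] rot [-3.1411  0.0034 -3.0022] F [1.4 0.5 0.9] open 0.0359
shelf frame x,y 0.221 -0.0041
shift cm [13.15  0.03  0.24] turn deg [-0.03  0.19  0.08]
```

```bash
python3 -m creep '[[[0,0,0.2,0,0,0,-0.22],[0,0,0.2,0,0,0,-0.22],[0,0,0.2,0,0,0,-0.22]]]'
python3 d.py 0.0895 -0.004 0.0615
```

```text
time: 3.85
tool_pos: [0.6794, -0.0337, 0.0623]
tool_rot: [-3.141, 0.003, -3.002]
contact_force: [-0.2, 0.1, -0.4]
opening: 0.0354
t 3.85 pos [ 0.6794 -0.0337  0.0623] rot [-3.1411  0.0033 -3.0023] F [-0.2  0.1 -0.4] open 0.0354
shelf frame x,y 0.2209 -0.0041
shift cm [13.14  0.03  0.04] turn deg [-0.03  0.19  0.08]
```

```bash
python3 -m creep '[[[0.2,0,0.12,0,0.1,0,-0.22],[0.5,0,0.12,0,0.1,0,-0.22],[0.8,0,0.12,0,0.1,0,-0.22],[1.1,0,0.12,0,0.1,0,-0.22],[1.4,0,0.12,0,0.1,0,-0.22],[1.4,0,0.12,0,0.1,0,-0.22]]]'
python3 d.py 0.0895 -0.004 0.0612
```

```text
time: 4.45
tool_pos: [0.6651, -0.0357, 0.0612]
tool_rot: [-3.141, 0.001, -3.002]
contact_force: [-0.3, 0.3, -0.5]
opening: 0.0358
t 4.45 pos [ 0.6651 -0.0357  0.0612] rot [-3.1412e+00  1.3000e-03 -3.0025e+00] F [-0.3  0.3 -0.5] open 0.0358
shelf frame x,y 0.2065 -0.0042
shift cm [11.7   0.03 -0.02] turn deg [-0.02  0.07  0.06]
```

```bash
python3 -m creep '[[[0.5,0,0,0,0,0,-0.22],[1,0,0,0,0,0,-0.22],[1.5,0,0,0,0,0,-0.22],[2,0,0,0,0,0,-0.22],[2.5,0,0,0,0,0,-0.22],[3,0,0,0,0,0,-0.22],[3.5,0,0,0,0,0,-0.22],[4,0,0,0,0,0,-0.22]]]'
python3 d.py 0.0895 -0.004 0.0612
python3 - <<'E'
from h import *
for n in ["wrist"]:
    im=robot.read_camera(n); cv2.imwrite(f"pics/{n}2.png",im[:,:,::-1])
E
```

```text
time: 5.25
tool_pos: [0.6251, -0.0413, 0.0611]
tool_rot: [-3.141, 0.001, -3.002]
contact_force: [0.2, 0.2, -0.2]
opening: 0.0359
t 5.25 pos [ 0.6251 -0.0413  0.0611] rot [-3.1412e+00  1.4000e-03 -3.0025e+00] F [ 0.2  0.2 -0.2] open 0.0359
shelf frame x,y 0.1661 -0.0042
shift cm [ 7.66  0.03 -0.02] turn deg [-0.02  0.08  0.07]
```

View pics/wrist2.png

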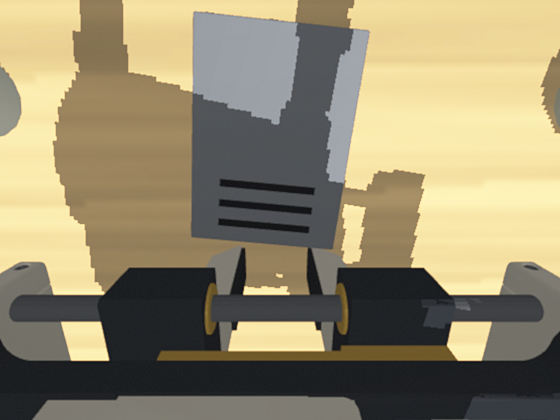

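The plate is turning square and now sits only about 5° off (rear edge from (192,237) to (333,248)). I'll keep pushing.

```bash
python3 -m creep '[[[0.5,0,0,0,0,0,-0.22],[1,0,0,0,0,0,-0.22],[1.5,0,0,0,0,0,-0.22],[2,0,0,0,0,0,-0.22],[2.5,0,0,0,0,0,-0.22],[3,0,0,0,0,0,-0.22],[3.5,0,0,0,0,0,-0.22],[4,0,0,0,0,0,-0.22]]]'
python3 d.py 0.0895 -0.004 0.0612
python3 - <<'E'
from h import *
for n in ["wrist"]:
    im=robot.read_camera(n); cv2.imwrite(f"pics/{n}3.png",im[:,:,::-1])
E
```

```text
time: 6.1
tool_pos: [0.5844, -0.047, 0.0611]
tool_rot: [-3.141, 0.0, -3.002]
contact_force: [1.3, -0.6, 0.1]
opening: 0.0358
t 6.1 pos [ 0.5844 -0.047   0.0611] rot [-3.1413e+00  5.0000e-04 -3.0024e+00] F [ 1.3 -0.6  0.1] open 0.0358
shelf frame x,y 0.125 -0.0042
shift cm [ 3.55  0.03 -0.01] turn deg [-0.02  0.03  0.07]
```

View pics/wrist3.png

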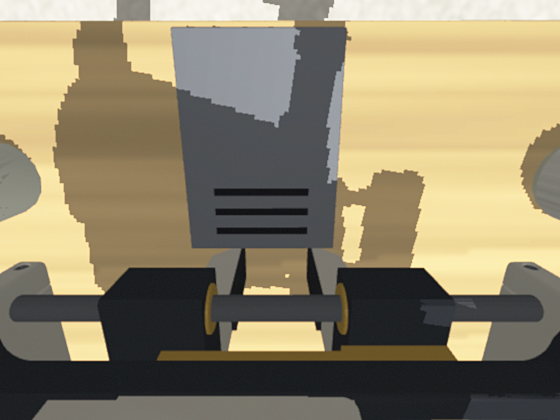

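The plate is now square: its rear edge is level at row 247, and its front edge at row 27 is parallel to the shelf edge at row 20. This view lets me measure the remaining distance directly.

```bash
cat > w.py <<'E'
from h import *
E0=np.array([.460,-.060]); psi=.138
ex=np.array([np.cos(psi),np.sin(psi)]); ey=np.array([-ex[1],ex[0]])
def sh(X): d=X[:,:2]-E0; return np.c_[d@ex,d@ey].round(4).tolist()
import sys
p=robot.camera_params("wrist")
print("front edge", sh(back(p,[[100,20.5],[180,20.5],[350,20.5],[450,20.5]],.045)))
print("plate front L,R; rear L,R", sh(back(p,[[171,27],[347,27],[191.5,247.5],[333.5,247.5]],.051)))
E
python3 w.py
python3 - <<'E'
from h import *
im=cv2.imread("pics/wrist3.png"); cv2.imwrite("pics/cw3.png",cv2.resize(im[0:60,150:370],None,fx=3.6,fy=3.6,interpolation=cv2.INTER_NEAREST))
E
```

```text
front edge [[-0.0002, -0.0866], [-0.0002, -0.0493], [-0.0003, 0.0298], [-0.0004, 0.0763]]
plate front L,R; rear L,R [[0.0038, -0.052], [0.0037, 0.0274], [0.1129, -0.0521], [0.1128, 0.0279]]
```

View pics/cw3.png

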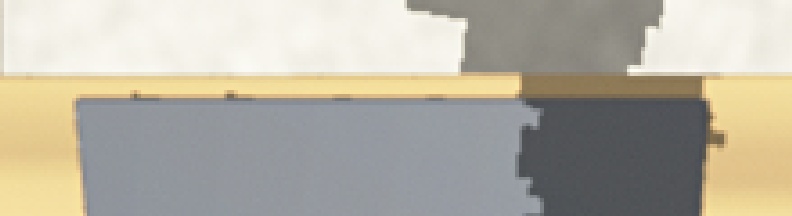

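The wrist view agrees with the other measurements: shelf edge at x≈0, plate front at +4 mm, and yaw equal. That leaves about 33.5 mm to push, slowing towards the end.

```bash
python3 -m creep '[[[0.5,0,0,0,0,0,-0.22],[1,0,0,0,0,0,-0.22],[1.5,0,0,0,0,0,-0.22],[2,0,0,0,0,0,-0.22],[2.4,0,0,0,0,0,-0.22],[2.7,0,0,0,0,0,-0.22],[2.9,0,0,0,0,0,-0.22],[3.0,0,0,0,0,0,-0.22]]]'
python3 d.py 0.0915 -0.004 0.0612
python3 - <<'E'
from h import *
for n in ["wrist"]:
    im=robot.read_camera(n); cv2.imwrite(f"pics/{n}4.png",im[:,:,::-1])
E
```

```text
time: 6.95
tool_pos: [0.5538, -0.0512, 0.0611]
tool_rot: [-3.142, -0.001, -3.003]
contact_force: [0.4, 0.4, 0.8]
opening: 0.0358
t 6.95 pos [ 0.5538 -0.0512  0.0611] rot [-3.1416e+00 -5.0000e-04 -3.0025e+00] F [0.4 0.4 0.8] open 0.0358
shelf frame x,y 0.0941 -0.0042
shift cm [ 0.26  0.02 -0.01] turn deg [-0.   -0.03  0.06]
```

View pics/wrist4.png

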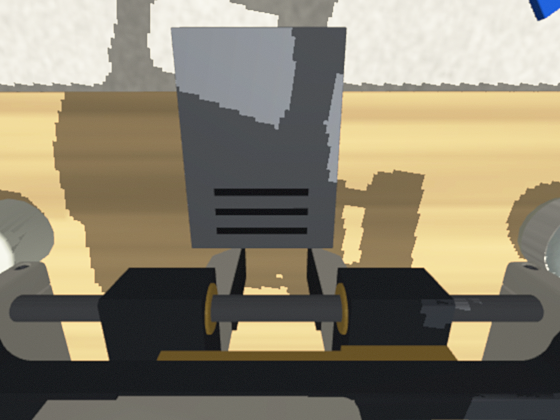

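```bash
python3 - <<'E'
import re
s=open('w.py').read().replace('20.5','91.5'); open('w4.py','w').write(s)
E
python3 w4.py
python3 - <<'E'
from h import *
im=cv2.imread("pics/wrist4.png"); 
for u in (100,400,480): print(u,[im[r,u].tolist() for r in range(86,96)])
E
```

```text
front edge [[0.0004, -0.0922], [0.0004, -0.0524], [0.0003, 0.0322], [0.0002, 0.0819]]
plate front L,R; rear L,R [[-0.0264, -0.052], [-0.0265, 0.0273], [0.0827, -0.0521], [0.0826, 0.0278]]
100 [[126, 136, 138], [129, 137, 141], [130, 138, 140], [131, 138, 140], [129, 137, 139], [109, 125, 135], [83, 113, 130], [82, 114, 133], [80, 112, 132], [81, 113, 132]]
400 [[123, 132, 134], [122, 130, 132], [123, 132, 133], [122, 130, 131], [113, 123, 127], [118, 159, 184], [139, 199, 230], [152, 215, 239], [156, 219, 241], [153, 217, 240]]
480 [[122, 130, 132], [124, 132, 136], [125, 132, 136], [125, 131, 133], [116, 125, 130], [118, 159, 185], [139, 202, 232], [151, 214, 239], [153, 217, 239], [151, 215, 238]]
```

The overhang is about 27 mm now, so I'll nudge it 3 mm more and then back straight off.

```bash
python3 -m creep '[[[0.1,0,0,0,0,0,-0.22],[0.2,0,0,0,0,0,-0.22],[0.28,0,0,0,0,0,-0.22],[0.28,0,0,0,0,0,-0.22],[0.28,0,0,0,0,0,-0.22]]]'
python3 d.py
python3 - <<'E'
from h import *
im=robot.read_camera("wrist"); cv2.imwrite("pics/wrist5.png",im[:,:,::-1])
E
python3 -m creep '[[[-0.3,0,0,0,0,0,-0.22],[-0.8,0,0,0,0,0,-0.22],[-1.5,0,0,0,0,0,-0.22],[-2.5,0,0,0,0,0,-0.22],[-3,0,-0.5,0,0,0,-0.22],[-3,0,-3,0,0,0,-0.22],[-3,0,-6,0,0,0,-0.22],[-3,0,-9,0,0,0,-0.22]]]'
python3 d.py
python3 - <<'E'
from h import *
for n in ["wrist","side","top"]:
    im=robot.read_camera(n); cv2.imwrite(f"pics/{n}6.png",im[:,:,::-1]);np.save(f"pics/{n}6.npy",im)
    print(n,robot.camera_params(n)["t"])
E
```

```text
time: 7.5
tool_pos: [0.5508, -0.0516, 0.0609]
tool_rot: [3.142, -0.001, -3.002]
contact_force: [0.4, 0.3, 0.7]
opening: 0.0359
t 7.5 pos [ 0.5508 -0.0516  0.0609] rot [ 3.1415e+00 -1.1000e-03 -3.0025e+00] F [0.4 0.3 0.7] open 0.0359
shelf frame x,y 0.0911 -0.0042
time: 8.35
tool_pos: [0.5808, -0.0473, 0.152]
tool_rot: [3.141, -0.002, -3.002]
contact_force: [0.4, -1.1, 0.8]
opening: 0.0359
t 8.35 pos [ 0.5808 -0.0473  0.152 ] rot [ 3.1413e+00 -1.6000e-03 -3.0022e+00] F [ 0.4 -1.1  0.8] open 0.0359
shelf frame x,y 0.1214 -0.004
wrist [ 0.12930123 -0.55581622  0.13123796]
side [-0.49890939  0.14960797  1.07780356]
top [5.21886664e-04 5.10998966e-01 1.35696226e+00]
```

View pics/wrist6.png

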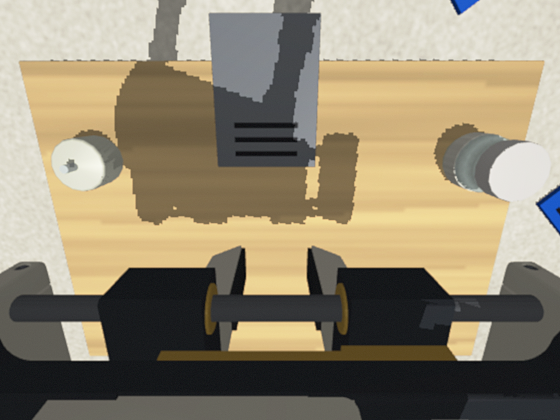

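View pics/side6.png

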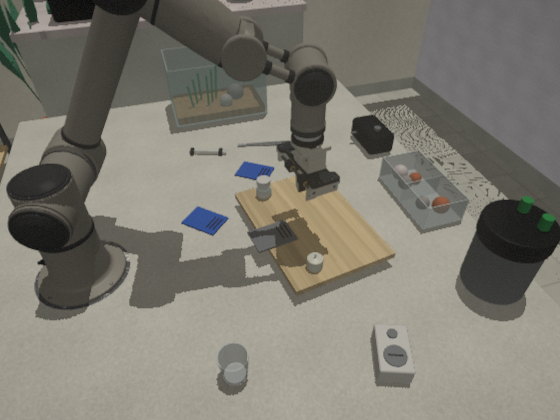

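The plate overhangs and lies flat and square, with its front at row 13, the shelf edge at row 60 and its rear at row 166. The jar (500,165) and airstone (88,163) stand untouched. A numeric check from the wrist and side views comes next.

Run:
```python
from h import *
E0=np.array([.460,-.060]); psi=.138
ex=np.array([np.cos(psi),np.sin(psi)]); ey=np.array([-ex[1],ex[0]])
def sh(X): d=X[:,:2]-E0; return np.c_[d@ex,d@ey].round(4).tolist()
im=np.load("pics/wrist6.npy"); g=im.astype(int)
p=robot.camera_params("wrist")
# row edges by max gradient
def er(u,a,b,ch): c=g[a:b,u,ch]; k=np.argmax(abs(np.diff(c))); return a+k+.5
ed=[[u,er(u,52,68,2)] for u in (60,90,120,340,400,450,500)]
fr=[[u,er(u,7,18,1)] for u in (215,225,235,260)]+[[318,er(318,7,18,1)]]
re=[[u,er(u,158,172,2)] for u in (222,250,280,300,310)]
print(ed,fr,re)
print("edge",sh(back(p,ed,.045)));print("front",sh(back(p,fr,.051)));print("rear",sh(back(p,re,.051)))
s=np.load("pics/side6.npy"); t=cv2.resize(s[200:280,230:330],None,fx=7,fy=7,interpolation=cv2.INTER_CUBIC); cv2.imwrite("pics/cs6.png",t[:,:,::-1])
t=np.load("pics/top6.npy"); t=cv2.resize(t[130:250,220:390],None,fx=4.4,fy=4.4,interpolation=cv2.INTER_CUBIC); cv2.imwrite("pics/ct6.png",t[:,:,::-1])
ps=robot.camera_params("side")
print("side-plate pts",proj(ps,[np.r_[E0+a*ex+b*ey,.051] for a,b in((-.03,-.052),(-.03,.028),(.08,.028),(.08,-.052))]).round(1).tolist())
```

```text
[[60, np.float64(60.5)], [90, np.float64(59.5)], [120, np.float64(59.5)], [340, np.float64(59.5)], [400, np.float64(59.5)], [450, np.float64(59.5)], [500, np.float64(60.5)]] [[215, np.float64(12.5)], [225, np.float64(12.5)], [235, np.float64(12.5)], [260, np.float64(12.5)], [318, np.float64(12.5)]] [[222, np.float64(166.5)], [250, np.float64(158.5)], [280, np.float64(166.5)], [300, np.float64(166.5)], [310, np.float64(159.5)]]
edge [[0.0024, -0.1696], [0.0016, -0.1466], [0.0016, -0.1238], [0.0014, 0.0434], [0.0014, 0.0889], [0.0013, 0.1267], [0.002, 0.1648]]
front [[-0.0278, -0.0485], [-0.0278, -0.0414], [-0.0278, -0.0343], [-0.0278, -0.0166], [-0.0278, 0.0246]]
rear [[0.0822, -0.0496], [0.0756, -0.0264], [0.0821, -0.0018], [0.0821, 0.0147], [0.0763, 0.0227]]
side-plate pts [[257.8, 251.1], [246.0, 231.1], [283.5, 218.9], [296.9, 237.6]]
```

View pics/cs6.png

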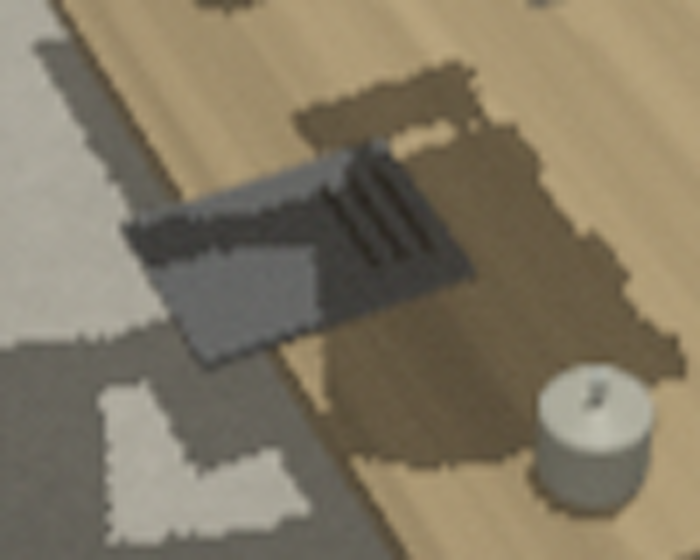

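```bash
python3 -m creep '[[[-1,0,-2,0,0,0,-0.22],[-1,0,-4,0,0,0,-0.22],[-1,0,-4,0,0,0,-0.22],[-1,0,-4,0,0,0,-0.22]]]'
python3 -c "
from cell import robot
print(robot.observe()['qvel'].round(3)); print(robot.hand_in())"
```

```text
time: 8.9
tool_pos: [0.5915, -0.046, 0.1923]
tool_rot: [-3.14, 0.002, -3.002]
contact_force: [-0.2, -0.2, -0.5]
opening: 0.0359
[-0.002  0.012  0.023  0.002 -0.001  0.001]
the job is handed in; nothing more can be done
None
```

The grey hatch cover now sticks out about 29 mm past the shelf's front edge, lying flat. I pushed it with both fingertips on its rear edge until it was square to the shelf, then backed straight off, lifted clear and handed in at 8.9 s.

- **Overhang and angle:** the last wrist picture put the overhang at 29.3 mm. The angle to the shelf edge was under about half a degree.
- **Disagreements between checks:** the edge readings differed by 1–2 mm between pictures, which is within the camera calibration. Two of the five rear-edge samples locked onto other edges or shadows, so I ignored them.
- **Everything else:** the airstone and jar still stood beside the cover in the last pictures, and I saw nothing else disturbed. Contact forces never read above about 2 N. I did not re-measure the positions of the other objects.

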